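# Check a refitted pump on a leaning detergent bottle

### The job

The pump has just been snapped back onto the leaning detergent bottle. Stand the beaker upright on the bench with its mouth right under the spout's outlet to catch drips and let go of it; then take hold of the blue pump head and give it a steady straight pull of about 16 N along its own axis for about a second, to confirm that the pump stays snapped on; then press the head all the way down to its stop and let it spring back up. Leave the beaker standing under the spout, do not touch the glass drying tube parked above, and do not disturb the flask and the brown bottle.

Things in the scene. Friction and masses are not known exactly. Their poses are not given: they have to be found in the camera images.
- pad (a point): Middle of the flat top of the blue pump head, where it is pressed. The head is a disc 30 mm across, 20 mm tall; grip its straight sides (its centre is 10 mm below the pad along the axis). z axis: the pump's axis, out of the bottle, 33 degrees from vertical, leaning roughly towards the robot. x: uphill, away from the spout; y: level, across the spout. About 218 mm above the bench.
- stand: Fixed retort stand with the yellow bottle (72 mm across) clamped leaning in it. Origin on the bench right below the pad; z up, x along the bottle's uphill direction, y level. Rod 12 mm thick, 448 mm tall at x = 140, y = 80 mm; base plate 8 mm thick from x = 40 to 240, y = -53 to 103 mm. Below the head is a stem 9 mm thick; the white snap collar (34 mm across) begins 42 mm below the pad along the axis.
- outlet (a point): Mouth of the spout. The spout is a blue tube 10 mm thick that runs 50 mm from the head's axis along the pad's -x direction (downhill) and ends in a short down-turned tip; the mouth is about 170 mm above the bench. Same axes as the pad; it moves with the head.
- tube_foot (a point): Centre of the lower end of the glass drying tube clamped upright on the same retort stand above the pump, about 303 mm above the bench: a joint 25 mm across (29 mm at its orange clip), then a bulb 44 mm across, 118 mm long in all. It stands 24 mm uphill of the pad (level) and 85 mm higher: a gripper pointing straight down over the pump head would hit it; one in line with the pump's axis clears it.
- head (a joint): How far the pump head is pressed in along its axis: 0 is up, 0.014 m is the stop. It is sprung: about 4 N start it moving, 12 N reach the stop. Fingers that creep forward as they close on the head may push it in a little, so judge a pull from the force felt before they closed.
- pump (a joint): How far the snap collar, with the head, is lifted along the axis from its seat: 0 is seated. Pulling the head lifts the collar; it gives elastically 0.2 mm for each newton (5 N per mm), and more than 22 N pulls it off the neck.
- drying_tube: The same drying tube as a body (with its clamp); origin at the centre of its lower end.
- beaker_mid (a point): Centre, half-way up, of the loose white plastic beaker with two blue lines: 60 mm across outside, 54 mm inside, straight-sided, 76 mm high, about 70 g, open at the top; z axis up.
- beaker: The same beaker; origin at the centre of its underside.
- flask: Greenish conical flask, a bystander: 82 mm across at the foot, 132 mm high, loose; origin at the centre of its underside.
- reagent: Brown glass reagent bottle with a red cap, a bystander: 60 mm across, 135 mm high, loose; origin at the centre of its underside.

How it is judged:
By the outcome, as a careful person would: the job done as asked, in the order asked, and still so for the second after the job is handed in, with the robot touching nothing.
It also fails if it takes over 72 s, if anything falls off the work surface, if the arm or the gripper's body presses on something with over 40 N, if the wrist force passes 120 N, or if a joint passes its speed limit or range.

### The arm

A 6-joint arm with a two-finger parallel gripper is mounted at the origin on the work surface. World frame = base frame: x ahead of the robot, y to its left, z up, the work surface at z = 0. Lengths are in m, angles in rad, forces in N, time in s.
With the tool pointing down it reaches from about 0.25 to 0.775 m from the base axis. Payload 4 kg.
Tool frame: the origin (TCP) lies midway between the tips of the shut fingers; the grasp point (between the pads) lies 19 mm behind it; z points along the fingers, y is the line along which they close (so a half turn about z gives the same grasp; the last joint's range is limited). The gripper opens to 94 mm and grips with 3 to 60 N. Pads are 16 mm wide; open, the fingers measure 119 mm over their backs; the gripper's body (75 mm by 177 mm) begins 78 mm behind the grasp point.
Start: joints at [-1.319, 0.087, 1.371, -0, 1.684, -0.103], TCP at [0.191, -0.516, 0.206] pointing down, gripper open.
Joint ranges: [-3.1, 3.1], [-0.76, 2.03], [0.27, 2.55], [-1.08, 4.22], [0.17, 2.65], [-2.57, 2.57]. Speed limits (rad/s): [2.79, 2.79, 3.14, 3.14, 3.14, 3.14].

### API

Orientations are given as [roll, pitch, yaw] about the fixed x, y, z axes, in that order (R = Rz(yaw) Ry(pitch) Rx(roll)).
In Python, from bench import get_obs, snapshot, close_job gives the robot as it stands. The module is installed in compiled form; this text tells all that it offers.
- The arm moves only by the tool drive_tool, never from a script. Its argument "commands" is a list of rows, each a list of 6 numbers: the shift along the tool's x, y, z in units of 0.04 m (1.0 is 0.04 m), then the turn, a rotation vector about the tool's x, y, z in units of 0.1 rad (1.0 is 0.1 rad). In form: [[dx, dy, dz, wx, wy, wz], ...]. A call has 1 to 20 rows; each row shifts and turns the commanded pose from where the row before left it, along the tool's axes as they then stand; what a row does not reach is not made up. A row lasts 1/8 s, in which the tool goes at most 62.5 mm and 10.7 degrees, less where a joint would pass 70% of its speed; a pose out of reach is approached as far as the arm can. A call with a number of a shift or a turn outside -1 to 1 is refused whole. A call with a gripper value outside its range is refused whole. "gripper" is the closure, from 0 (fully open) to 1 (shut), set as the call begins (left out, the last holds). The fingers move at their own pace and stop on an object; the grip force is fixed at half the most. Time passes only in rows, so rows that do not move let the fingers close. It gives the time, the measured TCP pose, the force, the opening and the grip force at its end, in the units of the state.
- get_obs(): the state, without advancing time (a new reading comes with each control period).
- snapshot(name): name is "side" or "top" or "wrist"; returns a dict with "image" (480x640x3 uint8, blue, green, red), "range_z" (480x640 float32, m along the optical axis (not along the pixel's ray), 0 where there is no reading), "fx", "fy", "cx", "cy" (pixels), "rvec" (rotation vector, rad) and "tvec" (3), from world to camera coordinates, as OpenCV has them. Camera axes: x right, y down, z forward; pixel columns grow to the right and rows downward; lengths in m; the calibration is good to about 2 mm. A picture is of the moment at which its call begins.
- close_job(): hands the job in; it is judged then, once.
The state is a dict: "time": time; "joint_positions": joint angles; "qvel": joint speeds; "joint_torque": joint torques, N m; "tool_pos": TCP position; "ee_rot": TCP orientation; "wrist_force": force on the tool from outside, world axes, zero at the start; "wrist_torque": the same for the moment, N m; "width": finger opening in m; "finger_force": force on a finger pad.
Only numpy, scipy, OpenCV 4.12 (cv2) and the standard library are available. Lean on these libraries where they do the work, as an engineer would, in place of code of your own. Each camera call takes 0.05 s, during which the arm holds its last target. There are 200 camera calls.

## Working session

There is one attempt and no reset: what is moved stays moved. The work goes in short steps, Python scripts to look and compute and a tool call to move; the robot and the scene stay as the last step left them, time stands still between calls to the robot, and variables do not carry over. Pictures are saved under pics/ and viewed, at most 10 in all, crops included, and the job is handed in when it is done.

Besides the shell and the picture viewer there is one more tool, called after "Call:" as name(argument=value, ...), one argument or row to a line, values as JSON. drive_tool: Moves the arm, as the interface text tells. Its arguments: {"type":"object","properties":{"commands":{"type":"array"},"gripper":{"type":"number"}},"required":["commands"]}

```bash
mkdir -p pics
cat > h.py <<'E'
import numpy as np, cv2
from scipy.spatial.transform import Rotation as R
from bench import get_obs, snapshot, close_job
def cloud(s):
    z=s["range_z"].astype(float); v,u=np.mgrid[:480,:640]
    p=np.stack([(u-s["cx"])/s["fx"]*z,(v-s["cy"])/s["fy"]*z,z],-1)
    M=R.from_rotvec(np.ravel(s["rvec"])).as_matrix()
    w=(p-np.ravel(s["tvec"]))@M; w[z==0]=np.nan
    return w
E
python3 - <<'E'
from h import *
o=get_obs(); print(o)
for n in("side","top"):
    s=snapshot(n); cv2.imwrite(f"pics/{n}0.png",s["image"]); np.savez(f"{n}0.npz",img=s["image"],w=cloud(s))
    M=R.from_rotvec(np.ravel(s["rvec"])).as_matrix(); print(n,-M.T@np.ravel(s["tvec"]),M[2])
E
```

```text
{'time': 0.0, 'joint_positions': array([-1.31914787e+00,  8.79569304e-02,  1.37223519e+00, -1.52849263e-05,
        1.68359852e+00, -1.03104122e-01]), 'qvel': array([ 0.00104098,  0.00197008, -0.0001785 ,  0.00063695, -0.00180097,
        0.00062947]), 'joint_torque': array([-3.73296816e-04, -3.40172303e+01, -3.02428329e+01,  7.16075208e-02,
        3.27628513e-02, -1.54434574e-04]), 'tool_pos': array([ 0.19089911, -0.51522613,  0.2043128 ]), 'ee_rot': array([-3.13940477e+00, -2.11109636e-04,  3.54750640e-01]), 'wrist_force': array([ 0.25099677, -0.55067502, -0.52728266]), 'wrist_torque': array([ 0.06254549, -0.00785574,  0.02291813]), 'finger_force': 0.0, 'width': 0.09394864439732775}
side [0.40810303 0.67602701 0.78346446] [ 0.22896903 -0.72546677 -0.64905405]
top [5.64377061e-01 5.09286025e-04 1.34396248e+00] [ 3.82235440e-02 -2.72789387e-04 -9.99269176e-01]
```

View pics/side0.png

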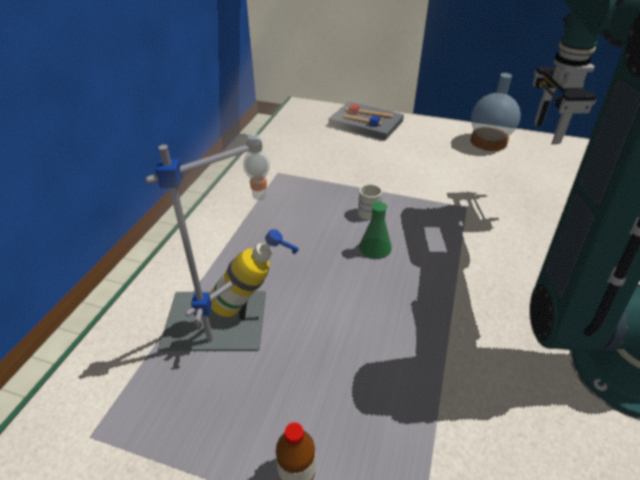

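View pics/top0.png

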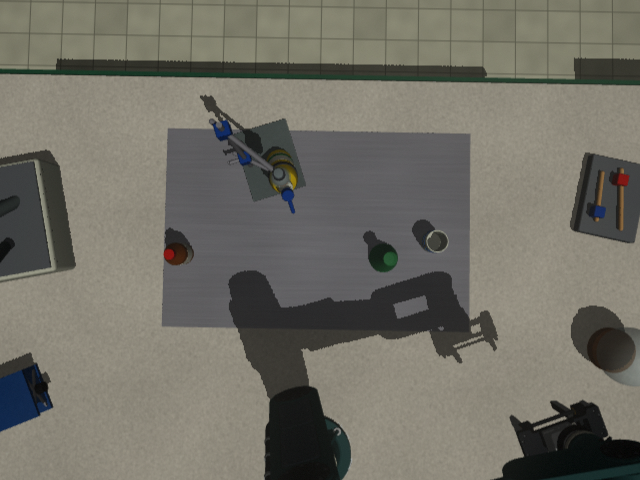

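The side view shows the pump head at about (275,238), the outlet at (295,250), the beaker at (370,202), the flask at (377,235) and the drying tube at (258,175). In the top view the head is at (288,195), the spout tip at (292,210), the beaker at (437,240) and the flask at (383,257).

Run:
```python
from h import *
for n,boxes in (("side",dict(head=(255,225,305,260),beaker=(352,180,388,224),flask=(355,195,395,262),tube=(240,130,275,205))),("top",dict(head=(275,185,302,217),beaker=(422,225,452,256),flask=(365,240,400,275),reagent=(160,238,190,268)))):
    d=np.load(n+"0.npz"); img=cv2.cvtColor(d["img"],cv2.COLOR_BGR2HSV); w=d["w"]
    for k,(a,b,c,e) in boxes.items():
        H=img[b:e,a:c].reshape(-1,3); P=w[b:e,a:c].reshape(-1,3)
        ok=P[:,2]>0.015
        if k=="head": ok&=(abs(H[:,0].astype(int)-112)<12)&(H[:,1]>140)&(P[:,2]>.13)
        P=P[ok]; 
        print(n,k,len(P)); 
        if len(P): print(np.nanpercentile(P,[2,50,98],axis=0).round(4).tolist())
        if k=="head":
            np.save(f"head_{n}.npy",P); uv=np.argwhere(ok.reshape(e-b,c-a)); print(np.c_[uv[::6],(P[::6]*1000).round()].astype(int).tolist())
        if k=="beaker":
            Q=P[(P[:,2]>0.068)&(P[:,2]<.085)]; print('rim',len(Q),Q.min(0),Q.max(0),cv2.minEnclosingCircle(Q[:,:2].astype(np.float32)))
        if k in("flask","reagent"):
            zs=P[:,2]; Q=P[zs>zs.max()-.01]; print('top',np.median(Q,0))
```

```text
side head 157
[[0.6517, 0.063, 0.1801], [0.6813, 0.0721, 0.2143], [0.6959, 0.0866, 0.2237]]
[[5, 18, 695, 66, 220], [6, 20, 691, 66, 219], [7, 19, 691, 72, 221], [8, 15, 696, 79, 223], [8, 21, 688, 70, 218], [9, 17, 691, 81, 223], [9, 23, 685, 68, 215], [10, 18, 689, 82, 222], [10, 24, 682, 69, 214], [11, 20, 686, 79, 219], [11, 26, 678, 70, 213], [12, 22, 683, 78, 216], [13, 18, 688, 83, 216], [13, 24, 680, 75, 212], [14, 21, 683, 82, 215], [15, 19, 685, 87, 215], [15, 25, 676, 80, 212], [16, 25, 678, 76, 206], [17, 29, 673, 69, 199], [18, 31, 670, 68, 196], [19, 33, 666, 67, 194], [20, 35, 663, 66, 191], [21, 37, 659, 65, 189], [22, 39, 656, 63, 186], [23, 41, 652, 64, 185], [24, 42, 651, 62, 181], [26, 40, 654, 65, 177]]
side beaker 876
[[0.527, -0.3481, 0.0191], [0.5792, -0.2916, 0.0706], [0.6166, -0.1695, 0.133]]
rim 152 [ 0.52396768 -0.34966544  0.06820899] [ 0.62049781 -0.17591537  0.08358848] ((0.567712664604187, -0.2640901207923889), 0.08885695040225983)
side flask 1390
[[0.5102, -0.3062, 0.0164], [0.5461, -0.1728, 0.0573], [0.6118, -0.1509, 0.1326]]
top [ 0.54161373 -0.1835
[... 647 characters left out ...]
 11, 678, 74, 209], [16, 13, 677, 70, 198], [17, 16, 674, 63, 199], [19, 16, 670, 63, 197], [21, 16, 665, 63, 193], [23, 16, 661, 63, 189], [25, 16, 656, 63, 188], [26, 19, 654, 56, 184]]
top beaker 297
[[0.5628, -0.3485, 0.0181], [0.5904, -0.3275, 0.056], [0.6188, -0.291, 0.0796]]
rim 101 [ 0.56268936 -0.35153607  0.06801464] [ 0.61892559 -0.29140509  0.08482524] ((0.590993344783783, -0.3210673928260803), 0.030620276927947998)
top flask 585
[[0.5104, -0.2156, 0.0164], [0.5453, -0.178, 0.0605], [0.5769, -0.153, 0.135]]
top [ 0.54312498 -0.18778603  0.13216835]
top reagent 510
[[0.5172, 0.3441, 0.0292], [0.5452, 0.3615, 0.0935], [0.5719, 0.3915, 0.1381]]
top [0.54509282 0.37232037 0.13513627]
```

```bash
cat > fit.py <<'E'
from h import *
from scipy.optimize import least_squares
T=np.deg2rad(33)
def axes(ph):
    c,s=np.cos(ph),np.sin(ph)
    z=np.array([-np.sin(T)*c,-np.sin(T)*s,np.cos(T)]); x=np.array([np.cos(T)*c,np.cos(T)*s,np.sin(T)])
    return np.c_[x,np.cross(z,x),z]
def seg(q,a,b,r):
    a=np.array(a);d=np.array(b)-a; t=np.clip((q-a)@d/(d@d),0,1); return np.linalg.norm(q-a-t[:,None]*d,axis=1)-r
def sdf(p,P):
    q=(P-p[:3])@axes(p[3])*1000
    dr=np.hypot(q[:,0],q[:,1])-15; dz=abs(q[:,2]+10)-10
    cyl=np.hypot(np.maximum(dr,0),np.maximum(dz,0))+np.minimum(np.maximum(dr,dz),0)
    d=p[4]*1000
    return np.min([cyl,seg(q,[0,0,-d],[-50,0,-d],5),seg(q,[-50,0,-d],[-50,0,-20],5)],0)
def fit(Ps,p0=(.689,.07,.218,.33,.012)):
    return least_squares(lambda p:np.r_[sdf(p,Ps),50*(p[4]-.012)*10,],p0,loss="soft_l1",x_scale=[.01,.01,.01,.1,.01])
def outlet(p): return p[:3]+axes(p[3])@[-.05,0,-.025]
E
python3 - <<'E'
from fit import *
a,b=np.load("head_side.npy"),np.load("head_top.npy")
for P in(a,b,np.r_[a,b]):
    r=fit(P); print(r.x.round(4),np.abs(r.fun).mean().round(2),outlet(r.x).round(4))
# base plate edges from top picture -> phi
d=np.load("top0.npz");w=d["w"][110:215,225:315].reshape(-1,3); Q=w[(w[:,2]>.004)&(w[:,2]<.012)]
print(len(Q),cv2.minAreaRect(Q[:,:2].astype(np.float32)))
P=w[(w[:,2]>.44)]; 
w=np.load("side0.npz")["w"].reshape(-1,3); P=w[(abs(w[:,2]-.335)<.02)&(abs(w[:,0]-.70)<.06)&(abs(w[:,1]-.09)<.05)];print(P.min(0),P.max(0))
E
```

```text
[0.6874 0.0701 0.2174 0.285  0.0119] 0.9 [0.6602 0.0621 0.1692]
[0.689  0.0689 0.2178 0.2803 0.0122] 1.18 [0.6618 0.0611 0.1696]
[0.6878 0.0702 0.2176 0.2847 0.012 ] 1.08 [0.6607 0.0622 0.1694]
2649 ((0.8057701587677002, 0.1365080624818802), (0.2961498200893402, 0.2520875930786133), 1.07808518409729)
[0.69163137 0.06895472 0.31520895] [0.72406781 0.09784246 0.35492654]
```

Call:
drive_tool(
  commands=[
    [0,0,-0.5,0,1,0],
    [0,0,-0.5,0,1,0],
    [0,0,0,0,1,0],
    [0,0,0,0,1,0],
    [0,0,0,0,1,0],
    [0,0,0,0,1,0],
    [0,0,0,0,1,0],
    [0,0,0,0,0,0],
  ],
  gripper=0,
)

```text
time: 1.1
tool_pos: [0.1879, -0.5164, 0.2429]
ee_rot: [-3.135, -0.701, 0.348]
wrist_force: [-0.3, 0.1, -0.3]
width: 0.094
finger_force: 0.0
```

```bash
cat >> h.py <<'E'
def rot(az,tilt): # tool x forward-up, z forward-down
    c,s=np.cos(az),np.sin(az)
    z=np.array([np.sin(tilt)*c,np.sin(tilt)*s,-np.cos(tilt)]); x=np.array([np.cos(tilt)*c,np.cos(tilt)*s,np.sin(tilt)])
    return R.from_matrix(np.c_[x,np.cross(z,x),z])
def need(grasp,az,tilt,back=0):
    o=get_obs(); r0=R.from_euler("xyz",o["ee_rot"]); r1=rot(az,tilt)
    t=np.array(grasp)+(.019-back)*r1.as_matrix()[:,2]
    print("shift in present tool units",(r0.inv().apply(t-o["tool_pos"])/.04).round(2),"turn",((r0.inv()*r1).as_rotvec()/.1).round(2),"shift after turning",(r1.inv().apply(t-o["tool_pos"])/.04).round(2), "t",o["time"].__round__(2))
E
python3 - <<'E'
from h import *
need([.591,-.321,.042],.285,.70,.11)
need([.591,-.321,.042],.285,.70)
E
```

```text
shift in present tool units [ 5.28 -1.19  8.76] turn [-0.47 -0.01  0.48] shift after turning [ 5.21 -1.85  8.68] t 1.1
shift in present tool units [ 5.27 -1.06 11.51] turn [-0.47 -0.01  0.48] shift after turning [ 5.21 -1.85 11.43] t 1.1
```

Call:
drive_tool(
  commands=[
    [0,0,0,-0.47,0,0.48],
    [0.8,-0.2,0.9,0,0,0],
    [0.8,-0.2,0.9,0,0,0],
    [0.8,-0.2,0.9,0,0,0],
    [0.8,-0.2,1,0,0,0],
    [0.6,-0.2,1,0,0,0],
    [0.5,-0.2,1,0,0,0],
    [0.5,-0.2,1,0,0,0],
    [0.2,-0.2,1,0,0,0],
    [0.2,-0.2,0.9,0,0,0],
    [0,0,0,0,0,0],
    [0,0,0,0,0,0],
  ],
)

```text
time: 2.6
tool_pos: [0.5343, -0.3403, 0.1173]
ee_rot: [3.132, -0.7, 0.295]
wrist_force: [-0.5, -0.9, 0.4]
width: 0.0941
finger_force: 0.0
```

Run:
```python
from h import *
need([.591,-.321,.042],.285,.70)
s=snapshot("wrist"); cv2.imwrite("pics/w1.png",s["image"]); w=cloud(s)
np.savez("w1.npz",img=s["image"],w=w)
P=w.reshape(-1,3);P=P[(np.hypot(P[:,0]-.591,P[:,1]+.321)<.05)&(P[:,2]>.071)&(P[:,2]<.083)]
print(len(P),cv2.minEnclosingCircle(P[:,:2].astype(np.float32)),np.median(P[:,2]))
```

```text
shift in present tool units [-0.07 -0.08  2.88] turn [ 0.03 -0.    0.08] shift after turning [-0.07 -0.07  2.88] t 2.6
1904 ((0.5908916592597961, -0.3210976719856262), 0.03036552108824253) 0.07553461448360493
```

View pics/w1.png

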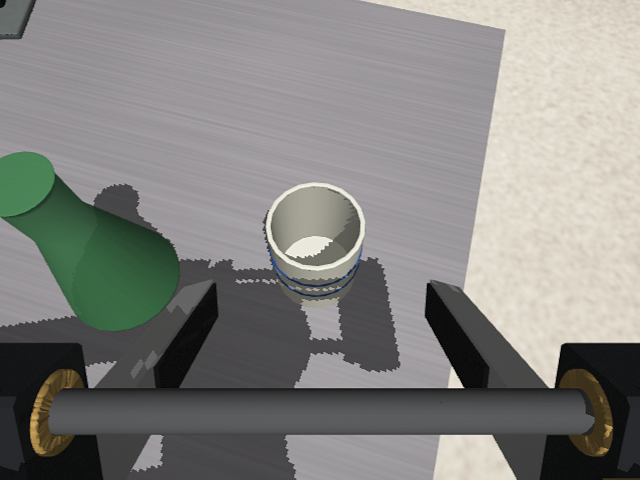

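The wrist view shows the beaker mouth at about (315,225), centred between the open fingers, with the flask well to the left at (100,250). I'll advance and grip.

Call:
drive_tool(
  commands=[
    [-0.07,-0.08,0.6,0.03,0,0.08],
    [0,0,0.8,0,0,0],
    [0,0,0.8,0,0,0],
    [0,0,0.68,0,0,0],
    [0,0,0,0,0,0],
    [0,0,0,0,0,0],
  ],
)

```text
time: 3.4
tool_pos: [0.6022, -0.3182, 0.0278]
ee_rot: [-3.142, -0.701, 0.282]
wrist_force: [-0.9, -0.6, 0.2]
width: 0.0934
finger_force: 0.0
```

Call:
drive_tool(
  commands=[
    [0,0,0,0,0,0],
    [0,0,0,0,0,0],
    [0,0,0,0,0,0],
    [0,0,0,0,0,0],
    [0,0,0,0,0,0],
    [0,0,0,0,0,0],
  ],
  gripper=1,
)

```text
time: 4.15
tool_pos: [0.6024, -0.3168, 0.0264]
ee_rot: [-3.139, -0.7, 0.282]
wrist_force: [-1.4, -1.3, 2.0]
width: 0.0603
finger_force: 30.0
```

Call:
drive_tool(
  commands=[
    [0.2,0,-0.24,0,0,0],
    [0.45,0,-0.53,0,0,0],
    [0.5,0,-0.6,0,0,0],
    [0.5,0,-0.6,0,0,0],
    [0.5,0,-0.6,0,0,0],
    [0.5,0,-0.58,0,0,0],
    [0.07,-0.4,0.06,0,0,0],
    [0.07,-0.8,0.06,0,0,0],
    [0.07,-0.8,0.06,0,0,0],
    [0.07,-0.8,0.06,0,0,0],
    [0.07,-0.8,0.06,0,0,0],
    [0.07,-0.8,0.06,0,0,0],
    [0.07,-0.8,0.06,0,0,0],
    [0.07,-0.8,0.06,0,0,0],
    [0.07,-0.8,0.06,0,0,0],
    [0.07,-0.8,0.06,0,0,0],
    [0.07,-0.6,0.06,0,0,0],
    [0.07,-0.4,0.06,0,0,0],
    [0,0,0,0,0,0],
    [0,0,0,0,0,0],
  ],
)

```text
time: 6.65
tool_pos: [0.5478, 0.0258, 0.1898]
ee_rot: [-3.138, -0.699, 0.282]
wrist_force: [-0.1, -0.4, -0.3]
width: 0.0601
finger_force: 30.0
```

Run:
```python
from h import *
from fit import fit,outlet,axes,sdf
o=get_obs();r=R.from_euler("xyz",o["ee_rot"]);print(o["tool_pos"],o["ee_rot"],o["width"],o["wrist_force"])
need([.536,.025,.044+.012],.285,.70); need([.661,.062,.044+.012],.285,.70)
s=snapshot("wrist"); cv2.imwrite("pics/w2.png",s["image"]); w=cloud(s); np.savez("w2.npz",img=s["image"],w=w)
H=cv2.cvtColor(s["image"],cv2.COLOR_BGR2HSV)
m=(abs(H[...,0].astype(int)-112)<12)&(H[...,1]>140)&(np.linalg.norm(w-[.68,.068,.2],axis=-1)<.06)
P=w[m]; print(len(P))
if len(P)>50:
    f=fit(P[::max(1,len(P)//600)]); print(f.x.round(4),abs(f.fun).mean(),outlet(f.x))
M=w.reshape(-1,3);g=o["tool_pos"]-.019*r.as_matrix()[:,2]; Q=M[(np.linalg.norm(M[:,:2]-g[:2],axis=1)<.045)&(abs(M[:,2]-g[2]-.033)<.012)]
print(len(Q),g,cv2.minEnclosingCircle(Q[:,:2].astype(np.float32)) if len(Q) else 0, np.percentile(Q[:,2],[2,50,98]))
```

```text
[0.54776108 0.0257992  0.18981338] [-3.13769581 -0.69850068  0.28160721] 0.060131414551376675 [-0.0946422  -0.36848372 -0.32178163]
shift in present tool units [-2.37 -0.05  2.85] turn [-0.02  0.01 -0.03] shift after turning [-2.38 -0.06  2.85] t 6.65
shift in present tool units [ 0.12 -0.06  4.95] turn [-0.02  0.01 -0.03] shift after turning [ 0.12 -0.07  4.95] t 6.65
3597
[0.6887 0.0698 0.2182 0.3076 0.012 ] 0.49106959195826017 [0.66173937 0.06120357 0.16997425]
13186 [0.53604469 0.02233263 0.2043636 ] ((0.5248628258705139, 0.01817617565393448), 0.042721737176179886) [0.22599114 0.23833724 0.24769836]
```

View pics/w2.png

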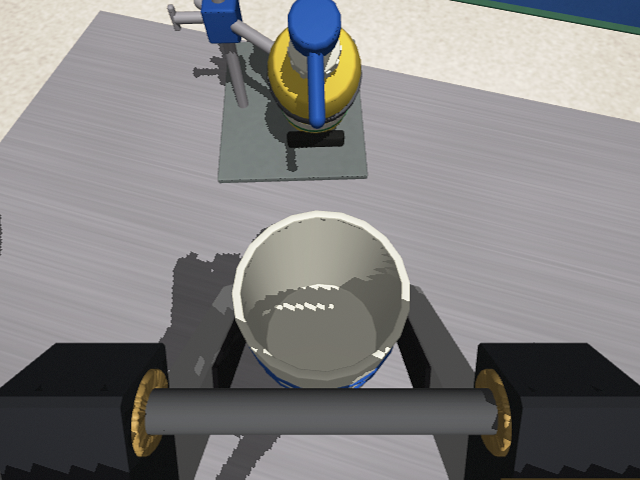

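The wrist view shows the beaker held upright with its mouth at about (322,300), and the spout straight ahead with its outlet near (317,120). I'll lower it at the standoff, then slide forward.

Call:
drive_tool(
  commands=[
    [-0.3,0,0.36,0,0,0],
    [-0.55,0,0.65,0,0,0],
    [-0.55,0,0.65,0,0,0],
    [-0.55,0,0.65,0,0,0],
    [-0.4,0,0.5,0,0,0],
    [-0.15,0,0.16,0,0,0],
    [0.27,0,0.22,0,0,0],
    [0.5,0,0.42,0,0,0],
    [0.5,0,0.42,0,0,0],
    [0.5,-0.05,0.42,0,0,0],
    [0.4,0,0.34,0,0,0],
    [0.25,0,0.21,0,0,0],
    [0.1,0,0.09,0,0,0],
    [0,0,0,0,0,0],
    [0,0,0,0,0,0],
  ],
)

```text
time: 8.57
tool_pos: [0.6738, 0.0646, 0.0358]
ee_rot: [-3.138, -0.7, 0.281]
wrist_force: [0.3, 0.2, -0.4]
width: 0.0607
finger_force: 30.0
```

Run:
```python
from h import *
o=get_obs();print(o["wrist_force"])
need([.6617,.0612,.041],.285,.70)
s=snapshot("side"); cv2.imwrite("pics/s2.png",cv2.resize(s["image"][130:330,170:400],None,fx=3,fy=3)); w=cloud(s); np.savez("s2.npz",img=s["image"],w=w)
```

```text
[ 0.25790062  0.24898318 -0.35571148]
shift in present tool units [-0.16 -0.    0.17] turn [-0.01  0.   -0.03] shift after turning [-0.16 -0.    0.17] t 8.57
```

View pics/s2.png

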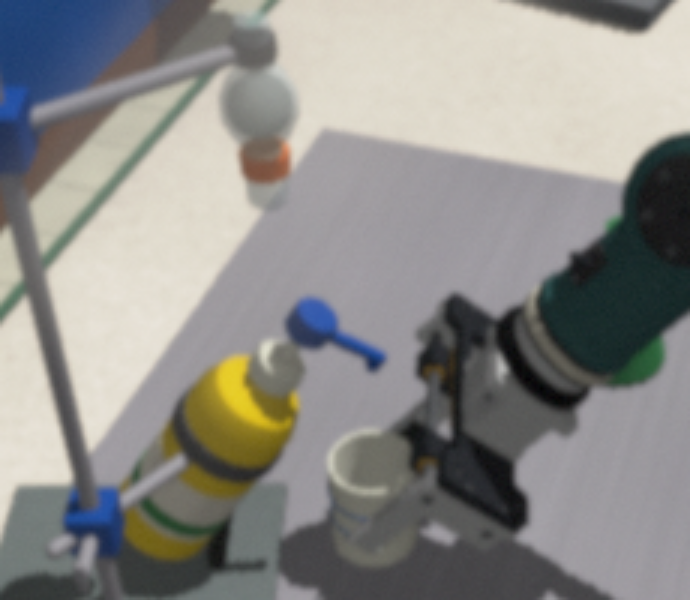

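The crop shows the beaker upright under the spout tip at (375,362), with the gripper clear of the spout. I'll lower it onto the bench.

Call:
drive_tool(
  commands=[
    [-0.04,0,0.05,0,0,0],
    [-0.04,0,0.05,0,0,0],
    [-0.032,0,0.038,0,0,0],
    [-0.016,0,0.019,0,0,0],
    [0,0,0,0,0,0],
    [0,0,0,0,0,0],
  ],
)

```text
time: 9.38
tool_pos: [0.6746, 0.0648, 0.028]
ee_rot: [-3.139, -0.7, 0.282]
wrist_force: [0.2, -0.1, 0.2]
width: 0.0603
finger_force: 30.0
```

Call:
drive_tool(
  commands=[
    [-0.016,0,0.019,0,0,0],
    [-0.016,0,0.019,0,0,0],
    [0,0,0,0,0,0],
    [0,0,0,0,0,0],
  ],
)

```text
time: 9.88
tool_pos: [0.6748, 0.0648, 0.0264]
ee_rot: [-3.139, -0.701, 0.282]
wrist_force: [-0.7, 1.3, 1.1]
width: 0.0606
finger_force: 30.0
```

Call:
drive_tool(
  commands=[
    [-0.008,0,0.009,0,0,0],
    [0,0,0,0,0,0],
    [0,0,0,0,0,0],
  ],
)

```text
time: 10.25
tool_pos: [0.675, 0.0648, 0.0264]
ee_rot: [-3.139, -0.702, 0.282]
wrist_force: [-2.9, -0.4, 5.2]
width: 0.0601
finger_force: 30.0
```

Call:
drive_tool(
  commands=[
    [0,0,0,0,0,0],
    [0,0,0,0,0,0],
    [0,0,0,0,0,0],
    [0,0,0,0,0,0],
    [0,0,0,0,0,0],
    [0,0,-0.3,0,0,0],
    [0,0,-0.6,0,0,0],
    [0,0,-0.8,0,0,0],
    [0,0,-0.8,0,0,0],
    [0,0,-0.8,0,0,0],
    [0,0,-0.6,0,0,0],
    [0,0,0,0,0,0],
    [0,0,0,0,0,0],
  ],
  gripper=0,
)

```text
time: 11.88
tool_pos: [0.5778, 0.0364, 0.1443]
ee_rot: [-3.139, -0.7, 0.282]
wrist_force: [-0.1, 1.1, -1.1]
width: 0.0941
finger_force: 0.0
```

Run:
```python
from fit import *
s=snapshot("wrist"); w=cloud(s);np.savez("w3.npz",img=s["image"],w=w); cv2.imwrite("pics/w3.png",s["image"])
P=w.reshape(-1,3);P=P[(np.hypot(P[:,0]-.662,P[:,1]-.061)<.05)&(P[:,2]>.071)&(P[:,2]<.081)]
print(len(P),cv2.minEnclosingCircle(P[:,:2].astype(np.float32)),np.percentile(P[:,2],[5,50,95]))
H=cv2.cvtColor(s["image"],cv2.COLOR_BGR2HSV)
m=(abs(H[...,0].astype(int)-112)<12)&(H[...,1]>140)&(np.linalg.norm(w-[.68,.068,.2],axis=-1)<.06)
P=w[m]; print(len(P))
if len(P)>50:
    f=fit(P[::max(1,len(P)//600)]); print(f.x.round(4),abs(f.fun).mean(),outlet(f.x))
pad=np.array([.6885,.0698,.218]); A=axes(.30)
need(pad-.010*A[:,2],.30,T,.09)
```

```text
1471 ((0.6634242534637451, 0.06063980981707573), 0.03042648173868656) [0.07162917 0.07544114 0.07677009]
3017
[0.6886 0.0701 0.218  0.3194 0.012 ] 0.40716658187647725 [0.66176123 0.06117624 0.16982725]
shift in present tool units [ 3.6  -0.02 -1.08] turn [ 0.07 -1.23 -0.15] shift after turning [ 3.44  0.03 -1.51] t 11.93
```

View pics/w3.png

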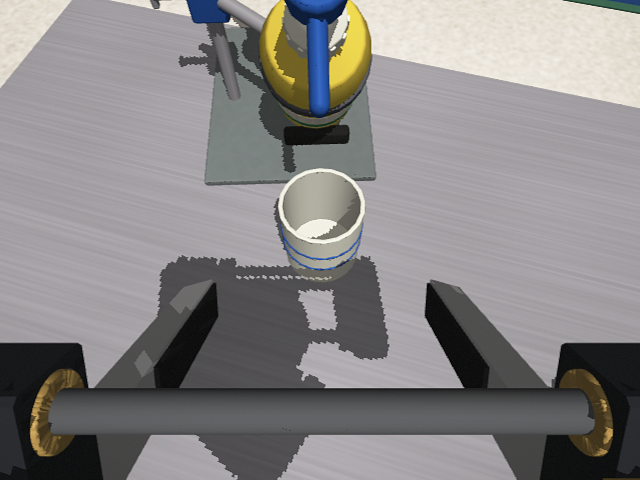

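Beaker is released standing at (.663,.061), under the outlet (.662,.061). In the picture its mouth is at (320,215) and the spout tip at (318,110). Now I'll go to the standoff in line with the pump axis.

Call:
drive_tool(
  commands=[
    [0,0,-0.5,0.03,-0.6,-0.07],
    [0,0,-0.5,0.04,-0.63,-0.08],
    [0.1,0,-0.5,0,0,0],
    [0.6,0,0,0,0,0],
    [0.8,0,0,0,0,0],
    [0.8,0.03,0,0,0,0],
    [0.6,0,0,0,0,0],
    [0.4,0,0,0,0,0],
    [0.2,0,0,0,0,0],
    [0,0,0,0,0,0],
    [0,0,0,0,0,0],
  ],
)

```text
time: 13.3
tool_pos: [0.6557, 0.0597, 0.268]
ee_rot: [3.141, -0.575, 0.3]
wrist_force: [0.2, -0.3, -0.2]
width: 0.0937
finger_force: 0.0
```

Run:
```python
from fit import *
o=get_obs();r=R.from_euler("xyz",o["ee_rot"])
s=snapshot("wrist"); w=cloud(s);np.savez("w4.npz",img=s["image"],w=w)
M=R.from_rotvec(np.ravel(s["rvec"])).as_matrix();print("cam in tool",r.inv().apply(-M.T@np.ravel(s["tvec"])-o["tool_pos"]))
H=cv2.cvtColor(s["image"],cv2.COLOR_BGR2HSV)
m=(abs(H[...,0].astype(int)-112)<12)&(H[...,1]>140)&(np.linalg.norm(w-[.68,.068,.2],axis=-1)<.06)
P=w[m]; f=fit(P[::max(1,len(P)//600)]); print(len(P),f.x.round(4),abs(f.fun).mean(),outlet(f.x))
ph=.31
A=axes(ph)
for p in (f.x[:3],np.array([.6885,.0699,.218])): need(p-.010*A[:,2],ph,T,.0)
s=snapshot("side"); cv2.imwrite("pics/s4.png",cv2.resize(s["image"][100:300,170:400],None,fx=3,fy=3))
```

```text
cam in tool [ 0.0740128   0.0004961  -0.17955884]
2737 [0.6881 0.0694 0.2177 0.3104 0.0122] 0.5003395156062916 [0.66118099 0.06079585 0.16947082]
shift in present tool units [0.02 0.   2.25] turn [ 0.06  0.   -0.08] shift after turning [0.02 0.01 2.25] t 13.35
shift in present tool units [ 0.04 -0.01  2.25] turn [ 0.06  0.   -0.08] shift after turning [0.04 0.01 2.25] t 13.35
```

View pics/s4.png

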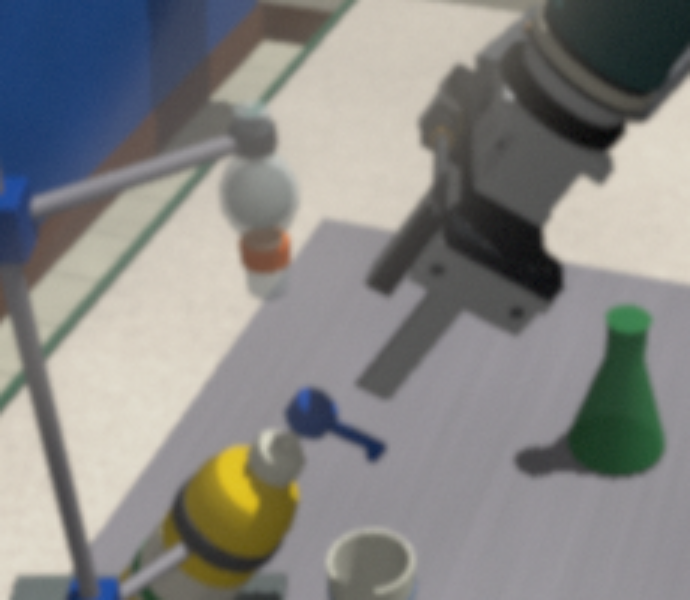

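The crop shows the gripper in line with the pump axis above the head at (312,412), clear of the tube at (262,290). I'll advance.

Call:
drive_tool(
  commands=[
    [0.03,0,0.4,0.06,0,-0.08],
    [0,0,0.5,0,0,0],
    [0,0,0.5,0,0,0],
    [0,0,0.4,0,0,0],
    [0,0,0.3,0,0,0],
    [0,0,0.1,0,0,0],
    [0,0,0,0,0,0],
    [0,0,0,0,0,0],
    [0,0,0,0,0,0],
  ],
)

```text
time: 14.52
tool_pos: [0.7031, 0.0744, 0.1972]
ee_rot: [3.141, -0.579, 0.31]
wrist_force: [0.7, -0.8, 0.4]
width: 0.094
finger_force: 0.0
```

```bash
cat >> h.py <<'E'
def ax():
    F=[];
    for i in range(6): # camera calls let 0.05 s pass each
        o=get_obs(); r=R.from_euler("xyz",o["ee_rot"]); F.append(r.inv().apply(o["wrist_force"]))
        snapshot("wrist")
    print("t",round(o["time"],2),"force in tool axes",np.mean(F,0).round(2),"sd",np.std(F,0).round(2),"tcp",o["tool_pos"].round(4),"w",o["width"].round(4),o["ee_rot"].round(3))
E
python3 - <<'E'
from h import *
from fit import axes,T
need(np.array([.6885,.0698,.2179])-.010*axes(.31)[:,2],.31,T)
ax()
E
```

```text
shift in present tool units [-0.04 -0.    0.08] turn [ 0.01 -0.03  0.  ] shift after turning [-0.04 -0.    0.08] t 14.53Traceback (most recent call last):
  File "<stdin>", line 4, in <module>
  File "h.py", line 23, in ax
    print("t",round(o["time"],2),"force in tool axes",np.mean(F,0).round(2),"sd",np.std(F,0).round(2),"tcp",o["tool_pos"].round(4),"w",o["width"].round(4),o["ee_rot"].round(3))
                                                                                                                                       ^^^^^^^^^^^^^^^^
AttributeError: 'float' object has no attribute 'round'
```

```bash
sed -i 's/o\["width"\].round(4)/round(o["width"],4)/' h.py; python3 -c "
from h import *
ax()"
```

```text
t 15.07 force in tool axes [ 0.1   0.   -0.12] sd [0.34 0.73 0.43] tcp [0.7029 0.0745 0.1961] w 0.0941 [ 3.141 -0.577  0.31 ]
```

Call:
drive_tool(
  commands=[
    [0,0,0,0,0,0],
    [0,0,0,0,0,0],
    [0,0,0,0,0,0],
    [0,0,0,0,0,0],
    [0,0,0,0,0,0],
    [0,0,0,0,0,0],
    [0,0,0,0,0,0],
  ],
  gripper=1,
)

```text
time: 16.0
tool_pos: [0.7027, 0.0752, 0.1962]
ee_rot: [-3.14, -0.577, 0.31]
wrist_force: [-0.8, 0.1, 0.3]
width: 0.0289
finger_force: 30.0
```

```bash
python3 -c "
from h import *
ax()"
```

```text
t 16.25 force in tool axes [ 0.32 -1.95 -1.05] sd [0.57 0.83 0.47] tcp [0.7028 0.0751 0.1961] w 0.029 [-3.141 -0.577  0.31 ]
```

Call:
drive_tool(
  commands=[
    [0,0,-0.02,0,0,0],
    [0,0,-0.02,0,0,0],
    [0,0,-0.02,0,0,0],
    [0,0,0,0,0,0],
    [0,0,0,0,0,0],
  ],
)

```text
time: 16.92
tool_pos: [0.7019, 0.0748, 0.1971]
ee_rot: [-3.14, -0.577, 0.309]
wrist_force: [5.1, 5.1, -3.5]
width: 0.0291
finger_force: 30.0
```

```bash
python3 -c "
from h import *
ax()"
```

```text
t 17.18 force in tool axes [ 3.12 -4.06  6.08] sd [0.41 0.65 0.3 ] tcp [0.7019 0.0748 0.1971] w 0.029 [-3.14  -0.577  0.309]
```

Call:
drive_tool(
  commands=[
    [0.01,-0.015,-0.02,0,0,0],
    [0,0,-0.02,0,0,0],
    [0,0,-0.02,0,0,0],
    [0,0,-0.01,0,0,0],
    [0,0,0,0,0,0],
  ],
)

```text
time: 17.85
tool_pos: [0.7011, 0.0746, 0.1983]
ee_rot: [-3.141, -0.577, 0.309]
wrist_force: [10.6, 5.4, -9.2]
width: 0.0293
finger_force: 30.0
```

```bash
python3 -c "
from h import *
ax()"
```

```text
t 18.1 force in tool axes [ 4.72 -2.09 13.32] sd [0.43 0.29 0.68] tcp [0.701  0.0746 0.1982] w 0.0293 [-3.141 -0.577  0.309]
```

Call:
drive_tool(
  commands=[
    [0.015,-0.008,-0.012,0,0,0],
    [0,0,-0.01,0,0,0],
    [0,0,0,0,0,0],
    [0,0,0,0,0,0],
  ],
)

```text
time: 18.65
tool_pos: [0.7008, 0.0746, 0.1985]
ee_rot: [-3.141, -0.575, 0.309]
wrist_force: [10.7, 3.9, -9.9]
width: 0.0287
finger_force: 30.0
```

```bash
python3 -c "
from h import *
ax()"
```

```text
t 18.9 force in tool axes [ 4.64 -0.67 14.57] sd [0.43 0.41 0.63] tcp [0.7009 0.0746 0.1985] w 0.0289 [-3.141 -0.575  0.309]
```

Call:
drive_tool(
  commands=[
    [0.015,0,-0.013,0,0,0],
    [0,0,0,0,0,0],
    [0,0,0,0,0,0],
    [0,0,0,0,0,0],
    [0,0,0,0,0,0],
  ],
)

```text
time: 19.58
tool_pos: [0.7008, 0.0746, 0.1986]
ee_rot: [-3.141, -0.574, 0.309]
wrist_force: [10.6, 3.7, -10.5]
width: 0.0292
finger_force: 30.0
```

```bash
python3 -c "
from h import *
ax()"
```

```text
t 19.82 force in tool axes [ 4.31 -0.3  15.28] sd [0.39 0.59 0.86] tcp [0.7008 0.0746 0.1986] w 0.0292 [-3.141 -0.574  0.309]
```

Call:
drive_tool(
  commands=[
    [0,0,-0.005,0,0,0],
    [0,0,0,0,0,0],
    [0,0,0,0,0,0],
    [0,0,0,0,0,0],
    [0,0,0,0,0,0],
    [0,0,0,0,0,0],
    [0,0,0,0,0,0],
    [0,0,0,0,0,0],
  ],
)

```text
time: 20.88
tool_pos: [0.7007, 0.0746, 0.1987]
ee_rot: [-3.141, -0.574, 0.309]
wrist_force: [11.2, 3.5, -10.4]
width: 0.0292
finger_force: 30.0
```

Call:
drive_tool(
  commands=[
    [-0.01,0,0.04,0,0,0],
    [-0.01,0.01,0.04,0,0,0],
    [-0.01,0.01,0.04,0,0,0],
    [-0.01,0,0.04,0,0,0],
    [0,0,0.01,0,0,0],
    [0,0,0,0,0,0],
    [0,0,0,0,0,0],
  ],
)

```text
time: 21.75
tool_pos: [0.7027, 0.075, 0.1962]
ee_rot: [-3.141, -0.577, 0.31]
wrist_force: [-0.6, 5.1, -0.7]
width: 0.0291
finger_force: 30.0
```

```bash
python3 -c "
from h import *
ax()"
```

```text
t 22.0 force in tool axes [ 0.61 -4.8   0.53] sd [0.34 0.57 0.84] tcp [0.7027 0.075  0.1962] w 0.0294 [-3.141 -0.577  0.31 ]
```

Call:
drive_tool(
  commands=[
    [0,0,0,0,0,0],
    [0,0,0,0,0,0],
    [0,0,0,0,0,0],
    [0,0,0,0,0,0],
    [0,0,0,0,0,0],
    [0,0,0,0,0,0],
    [0,0,-0.3,0,0,0],
    [0,0,-0.5,0,0,0],
    [0,0,-0.5,0,0,0],
    [0,0,-0.4,0,0,0],
    [0,0,0,0,0,0],
  ],
  gripper=0,
)

```text
time: 23.42
tool_pos: [0.6679, 0.063, 0.2565]
ee_rot: [3.139, -0.582, 0.311]
wrist_force: [-0.3, 0.9, -0.6]
width: 0.094
finger_force: 0.0
```

Call:
drive_tool(
  commands=[
    [0,0,0,0,0,0],
    [0,0,0,0,0,0],
    [0,0,0,0,0,0],
    [0,0,0,0,0,0],
    [0,0,0,0,0,0],
    [0,0,0,0,0,0],
    [0,0,0,0,0,0],
    [0,0,0,0,0,0],
  ],
  gripper=1,
)

```text
time: 24.42
tool_pos: [0.6676, 0.0633, 0.2532]
ee_rot: [3.141, -0.577, 0.31]
wrist_force: [0.8, 0.3, 0.2]
width: 0.0175
finger_force: 0.0
```

Run:
```python
from fit import *
ax()
pad=np.array([.6885,.0698,.2179])
need(pad-.019*-1*axes(.31)[:,2],.31,T)
s=snapshot("side"); w=cloud(s);H=cv2.cvtColor(s["image"],cv2.COLOR_BGR2HSV)
cv2.imwrite("pics/s5.png",cv2.resize(s["image"][100:300,170:400],None,fx=3,fy=3))
m=(abs(H[...,0].astype(int)-112)<12)&(H[...,1]>140)&(np.linalg.norm(w-[.68,.068,.2],axis=-1)<.06)
f=fit(w[m]); print(m.sum(),f.x.round(4))
```

```text
t 24.68 force in tool axes [0.16 0.07 0.07] sd [0.63 0.33 0.46] tcp [0.6676 0.0634 0.2531] w 0.0006 [ 3.141 -0.577  0.31 ]
shift in present tool units [-0.02  0.01  1.04] turn [ 0.   -0.01 -0.  ] shift after turning [-0.02  0.01  1.04] t 24.73
25 [0.6826 0.0819 0.2155 0.6958 0.012 ]
```

View pics/s5.png

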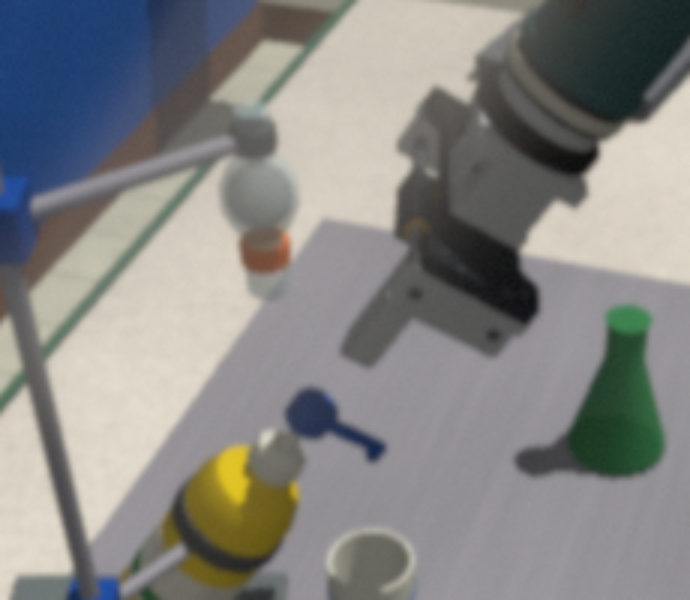

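The crop shows the shut fingers in line above the pump head at (312,412), with the pump still seated and the beaker below. I'll press.

Call:
drive_tool(
  commands=[
    [-0.02,0.01,0.3,0,0,0],
    [0,0,0.35,0,0,0],
    [0,0,0.25,0,0,0],
    [0,0,0.1,0,0,0],
    [0,0,0.06,0,0,0],
    [0,0,0.06,0,0,0],
    [0,0,0.06,0,0,0],
    [0,0,0.06,0,0,0],
    [0,0,0.06,0,0,0],
    [0,0,0,0,0,0],
    [0,0,0,0,0,0],
  ],
)

```text
time: 26.15
tool_pos: [0.6929, 0.0712, 0.21]
ee_rot: [3.141, -0.576, 0.311]
wrist_force: [-8.9, -2.3, 4.0]
width: 0.0002
finger_force: 4.5
```

```bash
python3 -c "
from fit import *
ax()
print(axes(.31).T@(get_obs()['tool_pos']-[.6885,.0698,.2179])*1000)"
```

```text
t 26.4 force in tool axes [-5.1  -0.92 -8.97] sd [0.55 0.53 0.46] tcp [0.6929 0.0712 0.2101] w 0.0004 [ 3.141 -0.576  0.311]
[-4.00592165e-01  3.03046646e-03 -9.08111966e+00]
```

Call:
drive_tool(
  commands=[
    [-0.01,0,0.05,0,0,0],
    [0,0,0.05,0,0,0],
    [0,0,0.05,0,0,0],
    [0,0,0.05,0,0,0],
    [0,0,0.03,0,0,0],
    [0,0,0,0,0,0],
    [0,0,0,0,0,0],
  ],
)

```text
time: 27.32
tool_pos: [0.696, 0.0721, 0.206]
ee_rot: [3.139, -0.576, 0.313]
wrist_force: [-26.5, -5.9, 18.0]
width: 0.0006
finger_force: 14.7
```

```bash
python3 -c "
from fit import *
ax()
print(axes(.31).T@(get_obs()['tool_pos']-[.6885,.0698,.2179])*1000)"
```

```text
t 27.57 force in tool axes [-12.8   -2.67 -29.33] sd [0.37 0.46 0.52] tcp [0.696 0.072 0.206] w 0.0002 [ 3.139 -0.576  0.313]
[  0.11005205  -0.11776151 -14.28124953]
```

At the stop (14.3 mm, 29 N, well past the 12 N needed). I'll back off along the axis.

Call:
drive_tool(
  commands=[
    [0,0,-0.1,0,0,0],
    [0,0,-0.1,0,0,0],
    [0,0,-0.15,0,0,0],
    [0,0,-0.2,0,0,0],
    [0,0,-0.3,0,0,0],
    [0,0,-0.5,0,0,0],
    [0,0,-0.7,0,0,0],
    [0,0,-0.7,0,0,0],
    [-0.3,0,-0.5,0,0,0],
    [-0.5,0,-0.3,0,0,0],
    [-0.5,0,0,0,0,0],
    [0,0,0,0,0,0],
    [0,0,0,0,0,0],
    [0,0,0,0,0,0],
  ],
)

```text
time: 29.38
tool_pos: [0.5838, 0.0361, 0.2924]
ee_rot: [3.141, -0.578, 0.31]
wrist_force: [0.4, 0.6, 1.3]
width: 0.0005
finger_force: 0.0
```

Run:
```python
from fit import *
o=get_obs(); print(o["time"],o["wrist_force"])
s=snapshot("wrist"); w=cloud(s); H=cv2.cvtColor(s["image"],cv2.COLOR_BGR2HSV)
m=(abs(H[...,0].astype(int)-112)<12)&(H[...,1]>140)&(np.linalg.norm(w-[.68,.068,.2],axis=-1)<.06)
P=w[m]; f=fit(P[::max(1,len(P)//600)]); print(len(P),f.x.round(4),outlet(f.x).round(4))
P=w.reshape(-1,3);P=P[(np.hypot(P[:,0]-.662,P[:,1]-.061)<.05)&(P[:,2]>.071)&(P[:,2]<.081)]
print(len(P),cv2.minEnclosingCircle(P[:,:2].astype(np.float32)),np.percentile(P[:,2],[5,50,95]))
s=snapshot("side"); cv2.imwrite("pics/s6.png",s["image"])
```

```text
29.375 [0.37404948 0.64644473 1.25486438]
1934 [0.6881 0.0692 0.2176 0.3018 0.0121] [0.6611 0.0608 0.1694]
502 ((0.6637283563613892, 0.0603192038834095), 0.02996034175157547) [0.07260496 0.07562412 0.07711777]
```

View pics/s6.png

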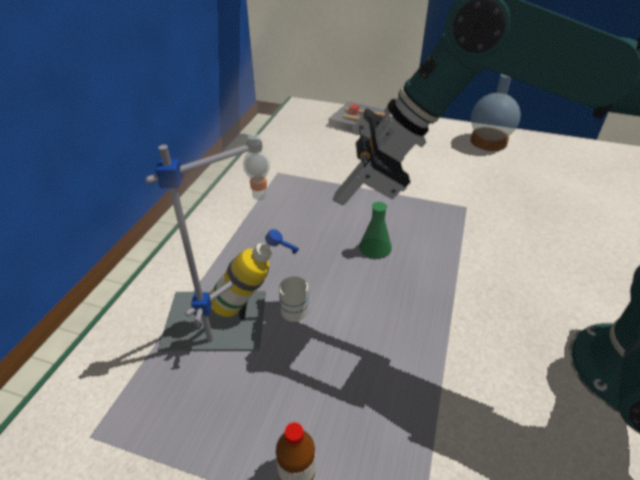

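The head is back up at (275,238), the beaker stands under the spout at (293,298), the flask (377,230) and brown bottle (295,450) are undisturbed, and the robot is clear.

```bash
python3 -c "
from bench import close_job
print(close_job())"
```

```text
the job is handed in; nothing more can be done
None
```

The job is done and handed in at about 29 s of the 72 s limit: the beaker stands about 2–3 mm off centre under the outlet, the pump held a pull of 15–16 N along its axis for over a second (with about 4 N sideways), and the head went 14 mm to its stop at about 29 N and sprang back up.

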